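# Refill the tea-carton dispenser and stack the reserve

## Robot

A 6-joint arm with a two-finger parallel gripper is mounted at the origin on a cart in front of the work surface, level with it; the furniture and walls round the work are solid. World frame = base frame: x ahead of the robot, y to its left, z up, the work surface at z = 0. Lengths are in mm, angles in degrees, forces in N, time in s.
With the tool pointing down it reaches from about 300 to 850 mm from the base axis. Payload 4.2 kg.
Tool frame: the origin (TCP) lies at the very end of the fingers, on their centre line; the grasp point (between the pads) lies 19 mm behind it; z points along the fingers, y is the line along which they close (so a half turn about z gives the same grasp; the last joint's range is limited). The gripper opens to 91 mm and grips with 3 to 60 N. Pads are 32 mm wide; open, the fingers measure 118 mm over their backs; the gripper's body (76 mm by 178 mm) begins 60 mm behind the grasp point.
Start: joints at [-76.203, 18.312, 89.639, -0, 72.044, -1.146], TCP at [148.268, -555.572, 213.976] pointing down, gripper open.
Joint ranges: [-177.97, 177.97], [-48.28, 115.42], [12.27, 149.76], [-77.06, 257.06], [2.81, 150.46], [-146.56, 146.56]. Speed limits (degrees/s): [147.25, 147.25, 180, 180, 180, 180].

## Interface

Orientations are given as [roll, pitch, yaw] about the fixed x, y, z axes, in that order (R = Rz(yaw) Ry(pitch) Rx(roll)).
In Python, from workcell import * gives the robot as it stands.
- The arm moves only by the tool move_arm, never from a script. Its argument "motion" is a list of rows, each a list of 3 entries, a list of its own where there are three numbers: the finger opening in mm, from 0 to 91.2, then the shift along the world's x, y, z in units of 25 mm (1.0 is 25 mm), then the turn, a rotation vector about the world's x, y, z in units of 4 degrees (1.0 is 4 degrees). In form: [[grip, [x, y, z], [ax, ay, az]], ...]. A call has 1 to 20 rows; each row shifts and turns the commanded pose from where the row before left it; what a row does not reach is not made up. A row lasts 1/12 s, in which the tool goes at most 41.7 mm and 7.16 degrees, less where a joint would pass 70% of its speed; a pose out of reach is approached as far as the arm can. A call with a number of a shift or a turn outside -1 to 1 is refused whole. A call with a gripper value outside its range is refused whole. The fingers move at their own pace and stop on an object; "grip_force" is the grip in N (left out, the last holds). Time passes only in rows, so rows that do not move let the fingers close. It gives the time, the measured TCP pose, the force, the opening and the grip force at its end, in the units of the state.
- state(): the state, without advancing time (a new reading comes with each control period).
- grab_frame(name): name is "side" or "top" or "wrist"; returns the picture (400x640x3 uint8, blue, green, red); there is no depth.
- camera_info(name): a dict with "fx", "fy", "cx", "cy" (pixels), "k1" (the pictures are not rectified: a ray, as slopes to the right and down, at radius r is drawn at 1 + k1 r^2 times it, then the intrinsics apply), "rvec" (rotation vector, rad) and "tvec" (3), from world to camera coordinates, as OpenCV has them. Camera axes: x right, y down, z forward; pixel columns grow to the right and rows downward; lengths in mm; the calibration is good to about 2 mm. A picture is of the moment at which its call begins: read the wrist's pose just before it. camera_info takes no time and is no camera call; for the wrist camera it gives the pose at the moment of the call.
- job_done(): hands the job in; it is judged then, once.
The state is a dict: "time_s": time; "qpos": joint angles; "qvel": joint speeds; "effort": joint torques, N m; "ee_pos": TCP position; "ee_rot": TCP orientation; "force": force on the tool from outside, world axes, zero at the start; "torque": the same for the moment, N m; "gripper_width": finger opening in mm; "gripper_force": force on a finger pad.
Only numpy, scipy, OpenCV 4.12 (cv2) and the standard library are available. Lean on these libraries where they do the work, as an engineer would, in place of code of your own. Each camera call takes 0.05 s, during which the arm holds its last target. There are 200 camera calls.

## Task

Restock the tea counter: swing the dispenser's bail open, take out the used-up carton and drop it in the basket, set one of the new tea cartons fully down in the pocket and swing the bail shut over it. Stack all the other new cartons one on another, squarely in one column, on the carton that already stands left of the dispenser. The full cartons are thin card, so grip them lightly (with no more than about 30 N) and do not press down on them; leave the creamer, sugar bowl and teaspoon where they are.

Things in the scene. Friction and masses are not known exactly. Their poses are not given: they have to be found in the camera images.
- carton1_mid (a point): new closed tea carton 1 of up to five (None from the start if this one was not delivered): a plain brown card box 100 x 52 x 52 mm (square ends) with a pale paper sleeve, about 150 g; the point is its centre, its x axis runs along the 100 mm length; stands on any of its four long faces, centre 26 mm above what it stands on; all the new cartons are alike
- carton2_mid (a point): new closed tea carton 2 of up to five (None from the start if this one was not delivered): a plain brown card box 100 x 52 x 52 mm (square ends) with a pale paper sleeve, about 150 g; the point is its centre, its x axis runs along the 100 mm length; stands on any of its four long faces, centre 26 mm above what it stands on; all the new cartons are alike
- carton3_mid (a point): new closed tea carton 3 of up to five (None from the start if this one was not delivered): a plain brown card box 100 x 52 x 52 mm (square ends) with a pale paper sleeve, about 150 g; the point is its centre, its x axis runs along the 100 mm length; stands on any of its four long faces, centre 26 mm above what it stands on; all the new cartons are alike
- carton4_mid (a point): new closed tea carton 4 of up to five (None from the start if this one was not delivered): a plain brown card box 100 x 52 x 52 mm (square ends) with a pale paper sleeve, about 150 g; the point is its centre, its x axis runs along the 100 mm length; stands on any of its four long faces, centre 26 mm above what it stands on; all the new cartons are alike
- carton5_mid (a point): new closed tea carton 5 of up to five (None from the start if this one was not delivered): a plain brown card box 100 x 52 x 52 mm (square ends) with a pale paper sleeve, about 150 g; the point is its centre, its x axis runs along the 100 mm length; stands on any of its four long faces, centre 26 mm above what it stands on; all the new cartons are alike
- stock_mid (a point): the carton already standing on the counter at the robot's left centre, alike with the new ones (100 x 52 x 52 mm, full, closed, loose): the foot of the reserve column; the point is its centre, x along its length
- empty_mid (a point): the used-up carton, at the start in the dispenser's pocket: the same outside (100 x 52 x 52 mm, walls 2 mm) but with its top torn off, so it is open and hollow, 40 g; the point is the centre of its outside, x along its length
- dispenser: fixed sheet-metal carton dispenser; origin on the counter under the middle of its pocket; x points to its back, away from the robot, y to its left. The pocket is 107 mm along y and 58 mm along x and takes one carton lying with its length along y. End walls 34 mm high with flared rims to 45 mm
- pocket (a point): centre of the pocket's floor, 6 mm above the counter; axes as the dispenser's. A seated carton's centre is 26 mm above it. Front and back of the pocket have only corner lips (22 mm high, flared rims to 32 mm) with a gap 56 mm wide between them in the middle, in which fingers have room down to the floor
- bail (a joint): angle of the dispenser's wire bail: 0 shut (its two arms lie 2 mm over the top of the seated carton and keep it in), growing as it is swung up and back about the hinge behind the pocket, 2.4 fully open at its stop, leaning back behind the pocket. It swings freely (about 1 N at the grip): let go before upright it falls shut, past upright it falls open
- bail_grip (a point): middle of the bail's black finger grip, a round bar 12 mm thick and 60 mm long along the dispenser's y, 125 mm from the hinge axis, raised on a bent-up loop; when shut it is 45 mm in front of the pocket's centre and 108 mm above the counter with free space round it
- bail_hinge (a point): middle of the bail's hinge axis, 72 mm behind the pocket's centre and 63 mm above the counter; the axis runs along the dispenser's y; the hinge lugs stand at 45 mm either side of the middle, 70 mm high
- basket: fixed dark woven basket on the left for empties, 174 mm (its x) by 266 mm (its y), 89 mm high; origin on the counter under its centre; inside, its floor is 6 mm up and about 116 x 188 mm, its walls lean outward. Behind the basket and the column stands a big fixed samovar, whose belly bulges forward to about x = 0.57 from 0.2 m up: pass in front of it
- creamer: bystander: round creamer tin, 56 mm across, 94 mm high; origin under its centre
- sugar_bowl: bystander: small glass bowl of sugar cubes, 77 mm across, 54 mm high; origin under its centre
- teaspoon: bystander: teaspoon, 132 mm long (y), lying at the front edge before the dispenser; origin under its centre

How it is judged (in metres and radians):
On the way, in this order (a step that is already met when the one before it is completed fails the run):
1. the bail is swung open (value of joint bail above 2 rad), for 0.2 s.
2. with the bail open, a new carton is seated in the pocket (((horizontal distance between carton1_mid and pocket below 0.006 m and z of carton1_mid in the frame of pocket below 0.029 m and angle between the x axis of carton1_mid and the y axis of dispenser, either way round below 0.08 rad) or (horizontal distance between carton2_mid and pocket below 0.006 m and z of carton2_mid in the frame of pocket below 0.029 m and angle between the x axis of carton2_mid and the y axis of dispenser, either way round below 0.08 rad) or (horizontal distance between carton3_mid and pocket below 0.006 m and z of carton3_mid in the frame of pocket below 0.029 m and angle between the x axis of carton3_mid and the y axis of dispenser, either way round below 0.08 rad) or (horizontal distance between carton4_mid and pocket below 0.006 m and z of carton4_mid in the frame of pocket below 0.029 m and angle between the x axis of carton4_mid and the y axis of dispenser, either way round below 0.08 rad) or (horizontal distance between carton5_mid and pocket below 0.006 m and z of carton5_mid in the frame of pocket below 0.029 m and angle between the x axis of carton5_mid and the y axis of dispenser, either way round below 0.08 rad)) and value of joint bail above 1.3 rad), for 0.2 s.
3. the bail is swung shut over the new carton (((horizontal distance between carton1_mid and pocket below 0.006 m and z of carton1_mid in the frame of pocket below 0.029 m and angle between the x axis of carton1_mid and the y axis of dispenser, either way round below 0.08 rad) or (horizontal distance between carton2_mid and pocket below 0.006 m and z of carton2_mid in the frame of pocket below 0.029 m and angle between the x axis of carton2_mid and the y axis of dispenser, either way round below 0.08 rad) or (horizontal distance between carton3_mid and pocket below 0.006 m and z of carton3_mid in the frame of pocket below 0.029 m and angle between the x axis of carton3_mid and the y axis of dispenser, either way round below 0.08 rad) or (horizontal distance between carton4_mid and pocket below 0.006 m and z of carton4_mid in the frame of pocket below 0.029 m and angle between the x axis of carton4_mid and the y axis of dispenser, either way round below 0.08 rad) or (horizontal distance between carton5_mid and pocket below 0.006 m and z of carton5_mid in the frame of pocket below 0.029 m and angle between the x axis of carton5_mid and the y axis of dispenser, either way round below 0.08 rad)) and value of joint bail below 0.08 rad), for 0.2 s.
At the end, for the whole second after the job is handed in: One new carton seated in the pocket (6 mm, 0.08 rad), bail shut over it (under 0.08 rad); every other new carton in the column, centred on its foot carton within 10 mm and in line within 0.12 rad; the used-up carton inside the basket; all at rest (all of step 3 and ((horizontal distance between carton1_mid and pocket below 0.006 m and z of carton1_mid in the frame of pocket below 0.029 m and angle between the x axis of carton1_mid and the y axis of dispenser, either way round below 0.08 rad) or (horizontal distance between carton1_mid and stock_mid below 0.01 m and angle between the x axis of carton1_mid and the x axis of stock_mid, either way round below 0.12 rad and z of carton1_mid in the frame of stock_mid above 0.045 m)) and ((horizontal distance between carton2_mid and pocket below 0.006 m and z of carton2_mid in the frame of pocket below 0.029 m and angle between the x axis of carton2_mid and the y axis of dispenser, either way round below 0.08 rad) or (horizontal distance between carton2_mid and stock_mid below 0.01 m and angle between the x axis of carton2_mid and the x axis of stock_mid, either way round below 0.12 rad and z of carton2_mid in the frame of stock_mid above 0.045 m)) and ((horizontal distance between carton3_mid and pocket below 0.006 m and z of carton3_mid in the frame of pocket below 0.029 m and angle between the x axis of carton3_mid and the y axis of dispenser, either way round below 0.08 rad) or (horizontal distance between carton3_mid and stock_mid below 0.01 m and angle between the x axis of carton3_mid and the x axis of stock_mid, either way round below 0.12 rad and z of carton3_mid in the frame of stock_mid above 0.045 m)) and ((horizontal distance between carton4_mid and pocket below 0.006 m and z of carton4_mid in the frame of pocket below 0.029 m and angle between the x axis of carton4_mid and the y axis of dispenser, either way round below 0.08 rad) or (horizontal distance between carton4_mid and stock_mid below 0.01 m and angle between the x axis of carton4_mid and the x axis of stock_mid, either way round below 0.12 rad and z of carton4_mid in the frame of stock_mid above 0.045 m)) and ((horizontal distance between carton5_mid and pocket below 0.006 m and z of carton5_mid in the frame of pocket below 0.029 m and angle between the x axis of carton5_mid and the y axis of dispenser, either way round below 0.08 rad) or (horizontal distance between carton5_mid and stock_mid below 0.01 m and angle between the x axis of carton5_mid and the x axis of stock_mid, either way round below 0.12 rad and z of carton5_mid in the frame of stock_mid above 0.045 m)) and x of empty_mid in the frame of basket between -0.075 and 0.075 m and y of empty_mid in the frame of basket between -0.115 and 0.115 m and z of empty_mid in the frame of basket below 0.08 m and height (world z) of stock_mid between 0.02 and 0.03 m and linear speed of each of carton1, carton2, carton3, carton4, carton5, empty, stock below 0.02 m/s); the robot touches nothing.
It fails at once if a full carton is crushed: both fingers together bear on it with more than 100 N (contact force between the fingers and carton1 above 100 N or contact force between the fingers and carton2 above 100 N or contact force between the fingers and carton3 above 100 N or contact force between the fingers and carton4 above 100 N or contact force between the fingers and carton5 above 100 N or contact force between the fingers and stock above 100 N).
It fails at once if the column is pressed: the contact forces on the carton at its foot (from above and below together) pass 80 N (contact force between stock and anything else above 80 N).
It fails at once if the creamer or sugar bowl is tipped over or a bystander is shoved away (angle between any of creamer, sugar_bowl's own z axis and vertical above 0.5 rad or distance of any of creamer, sugar_bowl, teaspoon from where it was at the start of the episode above 0.05 m).
Of carton1, carton2, carton3, carton4, carton5 only 3 to 5 are there at a start; the rules pass over those that are not, and their reading is None.
At some moment in a run one of stock may be knocked a few centimetres aside while the robot is not near it.
It also fails if it takes over 210 s, if anything falls off the work surface, if the arm or the gripper's body presses on something with over 40 N, if the wrist force passes 120 N, or if a joint passes its speed limit or range.

## Working session

There is one attempt and no reset: what is moved stays moved. The work goes in short steps, Python scripts to look and compute and a tool call to move; the robot and the scene stay as the last step left them, time stands still between calls to the robot, and variables do not carry over. Pictures are saved under pics/ and viewed, at most 14 in all, crops included, and the job is handed in when it is done.

Besides the shell and the picture viewer there is one more tool, called after ">>>" as name([rows], argument=value, ...), one row to a line, values as JSON. move_arm: Moves the arm, as the interface text tells. Shifts and turns lie within -1 to 1; 1 stands for 25 mm of shift or 4 degrees of turn. Its arguments: {"type":"object","properties":{"motion":{"type":"array","items":{"type":"array"}},"grip_force":{"type":"number"}},"required":["motion"]}

```bash
mkdir -p pics; ls; python3 - <<'E'
from workcell import *
import cv2
print(state())
for n in("side","top","wrist"):
    print(n,camera_info(n)); cv2.imwrite(f"pics/{n}0.png",grab_frame(n))
E
```

```text
pics
{'time_s': 0.0, 'qpos': array([-7.62028764e+01,  1.83517431e+01,  8.97076615e+01, -1.28998857e-03,
        7.20454768e+01, -1.14522219e+00]), 'qvel': array([-0.11666779, -0.05315714, -0.04242157,  0.01538017,  0.0919678 ,
        0.03745861]), 'effort': array([-1.66801696e-03, -4.12461340e+01, -2.31972367e+01,  7.24855391e-02,
        4.56079119e-02, -1.58032190e-04]), 'ee_pos': array([ 148.13687383, -555.04506938,  213.1107769 ]), 'ee_rot': array([-1.79895115e+02, -8.70024192e-04,  1.49427438e+01]), 'force': array([0.33877158, 0.18652979, 0.05327756]), 'torque': array([-2.76091315e-04,  6.71423252e-05,  3.34843138e-02]), 'gripper_force': 0.0, 'gripper_width': 90.9958898235575}
side {'fx': 377.43680246684727, 'fy': 377.43680246684727, 'cx': 321.49313415159344, 'cy': 204.6731285981493, 'k1': -0.020057645800125277, 'rvec': array([ 0.31288833, -2.53207538,  1.58976818]), 'tvec': array([ 553.56461064,  140.63546402, 1125.46751478])}
top {'fx': 380.95889096931137, 'fy': 380.95889096931137, 'cx': 324.1011892159706, 'cy': 200.14120158463194, 'k1': -0.02959463476633597, 'rvec': array([ 2.13798717, -2.13091317,  0.17352506]), 'tvec': array([  15.14884289,  580.7846899 , 1095.08647717])}
wrist {'fx': 304.4079307248352, 'fy': 304.4079307248352, 'cx': 316.7643432674738, 'cy': 195.82207418538033, 'k1': -0.05938246684634649, 'rvec': array([-2.33276796,  1.79464795,  0.21879157]), 'tvec': array([-575.46811806,  -25.66925868,  390.28461336])}
```

View pics/top0.png

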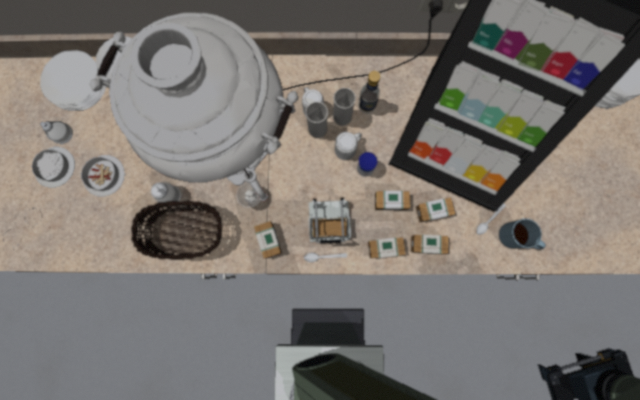

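View pics/side0.png

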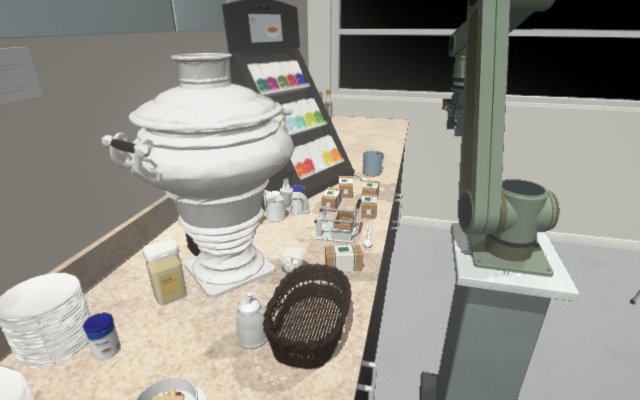

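The top view shows four new cartons at about (393,201), (436,209), (388,248) and (431,244). The stock carton is at (267,240), the dispenser at (331,223) and the basket at (178,230).

```bash
cat > h.py <<'E'
from workcell import *
import cv2, numpy as np
from scipy.spatial.transform import Rotation as Rn
def undist(c,uv):
    d=(np.atleast_2d(uv).astype(float)-[c['cx'],c['cy']])/[c['fx'],c['fy']]
    s=d.copy()
    for _ in range(20): s=d/(1+c['k1']*(s**2).sum(1,keepdims=True))
    return s
def pix2w(c,uv,z):
    R=Rn.from_rotvec(c['rvec']).as_matrix(); C=-R.T@c['tvec']
    s=undist(c,uv); r=np.c_[s,np.ones(len(s))]@R
    return C+r*((z-C[2])/r[:,2])[:,None]
def w2pix(c,P):
    p=Rn.from_rotvec(c['rvec']).apply(np.atleast_2d(P).astype(float))+c['tvec']
    s=p[:,:2]/p[:,2:]; s=s*(1+c['k1']*(s**2).sum(1,keepdims=True))
    return s*[c['fx'],c['fy']]+[c['cx'],c['cy']]
def crop(img,x0,y0,w,h,k,name):
    cv2.imwrite(name,cv2.resize(img[y0:y0+h,x0:x0+w],None,fx=k,fy=k,interpolation=cv2.INTER_CUBIC))
E
python3 - <<'E'
from h import *
im=cv2.imread("pics/top0.png"); crop(im,245,170,220,100,3.6,"pics/topc.png")
c=camera_info("top")
for n,uv,z in [("c",(393,201),52),("c",(436,209),52),("c",(388,248),52),("c",(431,244),52),("stock",(267,240),52),("disp",(331,228),58),("basket",(177,231),60)]:
    print(n,pix2w(c,uv,z).round(0))
E
```

```text
c [[ 578. -189.   52.]]
c [[ 554. -317.   52.]]
c [[ 438. -171.   52.]]
c [[ 450. -298.   52.]]
stock [[461. 185.  52.]]
disp [[496.  -4.  58.]]
basket [[485. 450.  60.]]
```

View pics/topc.png

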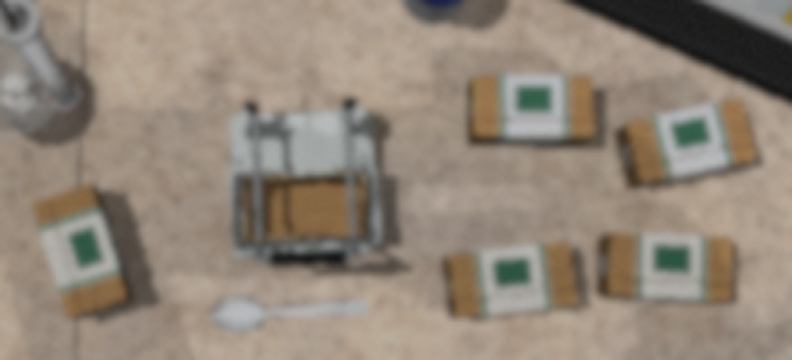

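Four new cartons, as read above. I'm moving above the dispenser for a close look.

>>> move_arm([
  [91,[0.6,1,0.3],[0,0,0.9]],
  [91,[0.6,1,0.3],[0,0,0.9]],
  [91,[0.6,1,0.3],[0,0,0.9]],
  [91,[0.6,1,0.3],[0,0,0.9]],
  [91,[0.6,1,0.3],[0,0,0.9]],
  [91,[0.6,1,0.3],[0,0,0.9]],
  [91,[0.6,1,0.3],[0,0,0.9]],
  [91,[0.6,1,0.3],[0,0,0.9]],
  [91,[0.6,1,0.3],[0,0,0.9]],
  [91,[0.6,1,0.3],[0,0,0.9]],
  [91,[0.6,1,0.3],[0,0,0.9]],
  [91,[0.6,1,0.3],[0,0,0.9]],
  [91,[0.6,1,0.3],[0,0,0.9]],
  [91,[0.6,1,0.3],[0,0,0.9]],
  [91,[0.6,1,0],[0,0,1]],
  [91,[0.6,1,0],[0,0,1]],
  [91,[0.6,1,0],[0,0,1]],
  [91,[0.6,1,0],[0,0,1]],
  [91,[0.6,1,0],[0,0,1]],
  [91,[0.6,1,0],[0,0,1]],
])

```text
time_s: 1.82
ee_pos: [448.6, -54.1, 318.8]
ee_rot: [-180.0, 0.0, 89.6]
force: [0.3, -0.3, 0.2]
gripper_width: 90.8
gripper_force: 0.0
```

>>> move_arm([
  [91,[0,1,0],[0,0,0]],
  [91,[0,1,0],[0,0,0]],
  [91,[0,0,0],[0,0,0]],
  [91,[0,0,0],[0,0,0]],
])

```text
time_s: 2.15
ee_pos: [448.1, -4.8, 318.7]
ee_rot: [-180.0, 0.0, 89.5]
force: [0.1, -0.3, -1.1]
gripper_width: 91.3
gripper_force: 0.0
```

```bash
python3 - <<'E'
from h import *
s=state(); print(s['ee_pos'].round(1),s['ee_rot'].round(2),s['time_s'])
c=camera_info("wrist"); im=grab_frame("wrist")
R=Rn.from_rotvec(c['rvec']).as_matrix(); print("cam",-R.T@c['tvec'],R)
cv2.imwrite("pics/w1.png",im)
E
```

```text
[448.1  -4.8 318.7] [-1.7997e+02  2.0000e-02  8.9490e+01] 2.15
cam [449.69982148  60.95598452 489.94301028] [[ 0.9999441  -0.01051966 -0.00106243]
 [-0.00996038 -0.97093401  0.23913999]
 [-0.00354722 -0.23911604 -0.97098452]]
```

View pics/w1.png

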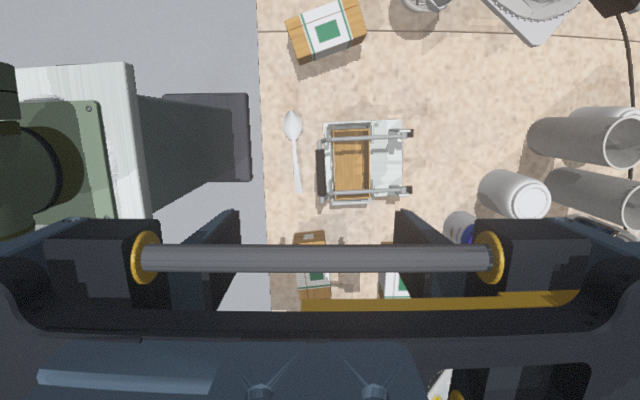

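The wrist view (right = +x, up = +y) shows the dispenser with grip bar at about (320,173), its pocket at (352,162), and the stock carton at (327,29).

```bash
python3 - <<'E'
from h import *
im=cv2.imread("pics/w1.png"); crop(im,280,0,160,215,3.6 if 0 else 2.75,"pics/w1a.png")
crop(im,300,105,125,110,6,"pics/w1b.png")
E
```

```text
(no output)
```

View pics/w1b.png

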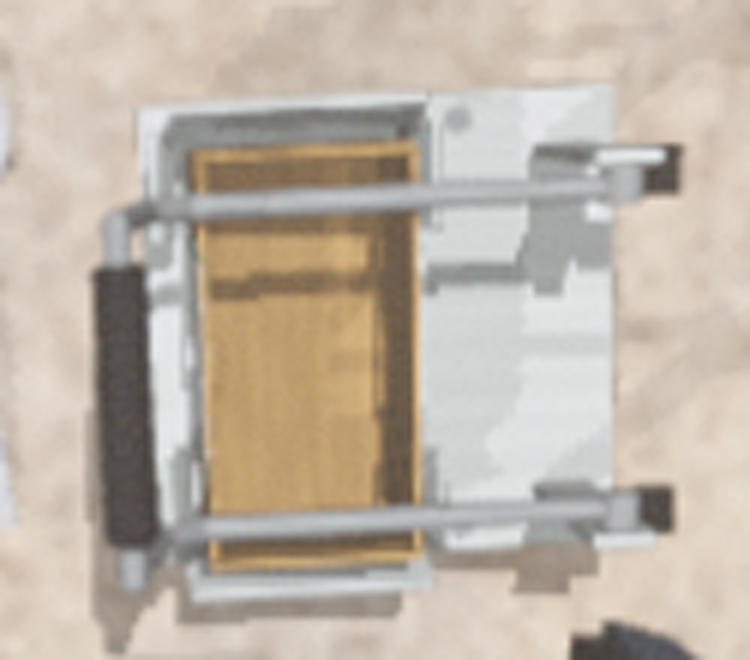

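```bash
python3 - <<'E'
from h import *
s=state(); c=camera_info("wrist")
f=lambda u,z: pix2w(c,np.array(u)/6.+[300-.4,105-.4],z)
g=f([(122,270),(133,545)],108); h=f([(625,180),(625,507)],65); e=f([(192,147),(418,140),(208,568),(420,565)],58)
print(g,g.mean(0)); print(h,h.mean(0)); print(e,e.mean(0))
m1=g.mean(0)[:2];m2=h.mean(0)[:2]; d=m2-m1; print(np.linalg.norm(d),np.degrees(np.arctan2(d[1],d[0])))
for a in (g,h,e[[0,2]],e[[1,3]]):
    d=a[0]-a[1]; print(np.degrees(np.arctan2(-d[0],d[1])),np.linalg.norm(d))
ct=camera_info("top")
print(pix2w(ct,[(347,140)],94),pix2w(c,[(527,197),(628,140)],94))
E
```

```text
[[452.9861677   25.38285597 108.        ]
 [454.78881411 -33.51267392 108.        ]] [453.8874909   -4.06490898 108.        ]
[[569.1991553   41.0000808   65.        ]
 [573.27463666 -36.08146075  65.        ]] [571.23689598   2.45931003  65.        ]
[[469.90551058  49.03386848  58.        ]
 [522.35126954  50.15066355  58.        ]
 [473.72139659 -51.78225485  58.        ]
 [525.60839027 -51.64439281  58.        ]] [497.89664175  -1.06052891  58.        ]
117.53062709564372 3.1821702041940267
1.7531346850019751 58.92311071077332
3.0265437276157887 77.18920647842926
2.1676081118811084 100.8883130421114
1.8326589734762808 101.84715183003493
[[753.59304945 -50.14384121  94.        ]] [[738.75227235 -42.50912722  94.        ]
 [878.53103377  36.83450911  94.        ]]
```

>>> move_arm([
  [60,[0.24,0.02,-1],[0,0,0.7]],
  [60,[0,0,-1],[0,0,0]],
  [60,[0,0,-1],[0,0,0]],
  [60,[0,0,-1],[0,0,0]],
  [60,[0,0,-1],[0,0,0]],
  [60,[0,0,-1],[0,0,0]],
  [60,[0,0,-1],[0,0,0]],
  [60,[0,0,-0.8],[0,0,0]],
  [60,[0,0,-0.7],[0,0,0]],
  [60,[0,0,-0.5],[0,0,0]],
  [0,[0,0,0],[0,0,0]],
  [0,[0,0,0],[0,0,0]],
  [0,[0,0,0],[0,0,0]],
  [0,[0,0,0],[0,0,0]],
  [0,[0,0,0],[0,0,0]],
  [0,[0,0,0],[0,0,0]],
  [0,[0,0,0],[0,0,0]],
  [0,[0,0,0],[0,0,0]],
], grip_force=8)

```text
time_s: 3.7
ee_pos: [452.9, -5.1, 94.2]
ee_rot: [-179.8, 0.0, 92.2]
force: [-3.6, -0.0, 5.6]
gripper_width: 11.6
gripper_force: 8.0
```

Bar gripped (12 mm). Next I follow the arc.

>>> move_arm([
  [0,[0.34,0.01,0.71],[0,0,0]],
  [0,[0.5,0.02,0.71],[0,0,0]],
  [0,[0.62,0.02,0.62],[0,0,0]],
  [0,[0.71,0.03,0.5],[0,0,0]],
  [0,[0.79,0.03,0.37],[0,0,0]],
  [0,[0.84,0.03,0.22],[0,0,0]],
  [0,[0.87,0.03,0.08],[0,0,0]],
  [0,[0.87,0.03,-0.08],[0,0,0]],
  [0,[0.84,0.03,-0.22],[0,0,0]],
  [0,[0.79,0.03,-0.37],[0,0,0]],
  [0,[0.71,0.03,-0.5],[0,0,0]],
  [0,[0.62,0.02,-0.62],[0,0,0]],
  [0,[0.5,0.02,-0.71],[0,0,0]],
  [0,[0,0,0],[0,0,0]],
])

```text
time_s: 4.87
ee_pos: [682.2, 3.7, 108.2]
ee_rot: [179.9, -0.0, 92.2]
force: [3.4, 0.6, 0.5]
gripper_width: 12.1
gripper_force: 8.0
```

>>> move_arm([
  [50,[0,0,0],[0,0,0]],
  [50,[0,0,0],[0,0,0]],
  [50,[0,0,0],[0,0,0]],
  [50,[0,0,0.5],[0,0,0]],
  [50,[0,0,1],[0,0,0]],
  [50,[0,0,1],[0,0,0]],
  [70,[-1,0,1],[0,0,0]],
  [70,[-1,0,1],[0,0,0]],
  [70,[-1,0,1],[0,0,0]],
  [70,[-1,0,1],[0,0,0]],
  [70,[-1,0,0.5],[0,0,0]],
  [70,[-1,0,0],[0,0,0]],
  [70,[-0.8,-0.2,0],[0,0,0]],
  [70,[-0.5,0,0],[0,0,0]],
  [70,[0,0,0],[0,0,0]],
  [70,[0,0,0],[0,0,0]],
])

```text
time_s: 6.2
ee_pos: [496.4, -1.9, 287.7]
ee_rot: [179.9, 0.0, 92.1]
force: [-0.6, 0.5, 0.5]
gripper_width: 70.2
gripper_force: 0.0
```

```bash
cat > look.py <<'E'
from h import *
import sys,pickle
n=sys.argv[1]; s=state(); c=camera_info("wrist"); im=grab_frame("wrist")
cv2.imwrite(f"pics/{n}.png",im); pickle.dump(c,open(f"pics/{n}.pkl","wb"))
print(s['ee_pos'].round(1),s['ee_rot'].round(2),s['time_s'])
E
python3 look.py w2; python3 -c "
from h import *
crop(cv2.imread('pics/w2.png'),250,0,200,215,2.75,'pics/w2a.png')"
```

```text
[496.4  -1.9 287.7] [1.7988e+02 1.0000e-02 9.2130e+01] 6.2
```

View pics/w2a.png

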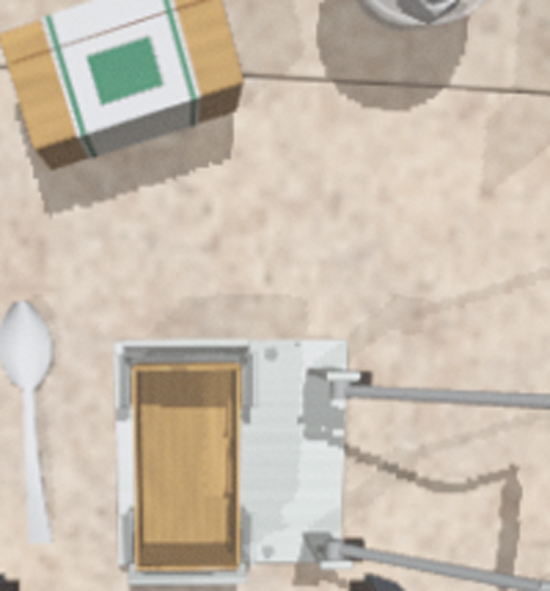

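The bail is open past the back. The empty carton's rim corners in the crop are at about (132,368), (242,362), (136,572) and (240,570).

```bash
python3 - <<'E'
from h import *
import pickle
c=pickle.load(open("pics/w2.pkl","rb"))
f=lambda u,z: pix2w(c,np.array(u)/2.75+[250-.3,-.3],z)
e=f([(132,367),(241,363),(137,571),(240,570)],58); print(e.round(1),e.mean(0))
print("rim L/R ends y", f([(180,344),(188,577)],45).round(1))
print("hinge",f([(340,387),(325,545)],65))
print("spoon",f([(25,340),(40,540)],3))
E
```

```text
[[471.   47.9  58. ]
 [522.2  51.6  58. ]
 [475.6 -51.8  58. ]
 [526.8 -49.5  58. ]] [ 4.98899101e+02 -4.44689746e-01  5.80000000e+01]
rim L/R ends y [[493.2  59.1  45. ]
 [501.3 -57.8  45. ]]
hinge [[568.36424975  42.57250731  65.        ]
 [566.97165658 -33.42478707  65.        ]]
spoon [[410.466374    58.01844176   3.        ]
 [418.11509427 -51.46626714   3.        ]]
```

>>> move_arm([
  [74,[0.1,0.06,-1],[0,0,0.06]],
  [74,[0,0,-1],[0,0,0]],
  [74,[0,0,-1],[0,0,0]],
  [74,[0,0,-1],[0,0,0]],
  [74,[0,0,-1],[0,0,0]],
  [74,[0,0,-1],[0,0,0]],
  [74,[0,0,-1],[0,0,0]],
  [74,[0,0,-1],[0,0,0]],
  [74,[0,0,-0.8],[0,0,0]],
  [74,[0,0,-0.6],[0,0,0]],
  [74,[0,0,-0.6],[0,0,0]],
  [74,[0,0,-0.5],[0,0,0]],
  [74,[0,0,-0.5],[0,0,0]],
  [74,[0,0,-0.3],[0,0,0]],
  [40,[0,0,0],[0,0,0]],
  [40,[0,0,0],[0,0,0]],
  [40,[0,0,0],[0,0,0]],
  [40,[0,0,0],[0,0,0]],
], grip_force=8)

```text
time_s: 7.75
ee_pos: [500.3, -0.2, 6.2]
ee_rot: [180.0, -0.0, 92.4]
force: [-4.9, 0.2, 20.7]
gripper_width: 70.6
gripper_force: 10.6
```

Went 20 mm too deep and touched the floor. Raising it now.

>>> move_arm([
  [74,[0,0,0.5],[0,0,0]],
  [74,[0,0,0.3],[0,0,0]],
  [74,[0,0,0],[0,0,0]],
  [40,[0,0,0],[0,0,0]],
  [40,[0,0,0],[0,0,0]],
  [40,[0,0,0],[0,0,0]],
  [40,[0,0,0],[0,0,0]],
  [40,[0,0,0],[0,0,0]],
  [40,[0,0,0],[0,0,0]],
], grip_force=8)

```text
time_s: 8.5
ee_pos: [499.0, -0.3, 23.9]
ee_rot: [-180.0, -0.0, 92.4]
force: [0.5, 0.1, -0.1]
gripper_width: 51.7
gripper_force: 8.0
```

>>> move_arm([
  [40,[0,0,0.5],[0,0,0]],
  [40,[0,0,1],[0,0,0]],
  [40,[-0.2,0,1],[0,0,0]],
  [40,[-0.4,0,1],[0,0,0]],
  [40,[-0.4,0,1],[0,0,0]],
  [40,[-0.4,0.3,1],[0,0,0]],
  [40,[-0.2,0.6,0.6],[0,0,0]],
  [40,[0,1,0],[0,0,0]],
  [40,[0,1,0],[0,0,0]],
  [40,[0,1,0],[0,0,0]],
  [40,[0,1,0],[0,0,0]],
  [40,[0,1,0],[0,0,0]],
  [40,[0,1,0],[0,0,0]],
  [40,[0,1,0],[0,0,0]],
  [40,[0,1,0],[0,0,0]],
  [40,[0,1,0],[0,0,0]],
  [40,[0,1,0],[0,0,0]],
  [40,[0,1,0],[0,0,0]],
  [40,[0,1,0],[0,0,0]],
])

```text
time_s: 10.08
ee_pos: [458.9, 323.3, 176.4]
ee_rot: [-180.0, 0.0, 92.4]
force: [-0.1, -0.5, 0.1]
gripper_width: 52.0
gripper_force: 8.0
```

>>> move_arm([
  [40,[0,1,0],[0,0,0]],
  [40,[0.1,1,0],[0,0,0]],
  [40,[0.1,1,0],[0,0,0]],
  [40,[0.1,0.6,0],[0,0,0]],
  [40,[0.1,0.4,0],[0,0,0]],
  [40,[0,0,0],[0,0,0]],
])

```text
time_s: 10.58
ee_pos: [469.4, 423.8, 176.0]
ee_rot: [-180.0, -0.0, 92.5]
force: [-0.0, -0.3, -1.0]
gripper_width: 51.8
gripper_force: 8.0
```

```bash
python3 look.py w3
```

```text
[469.4 423.8 176. ] [-1.800e+02 -1.000e-02  9.247e+01] 10.5833
```

View pics/w3.png

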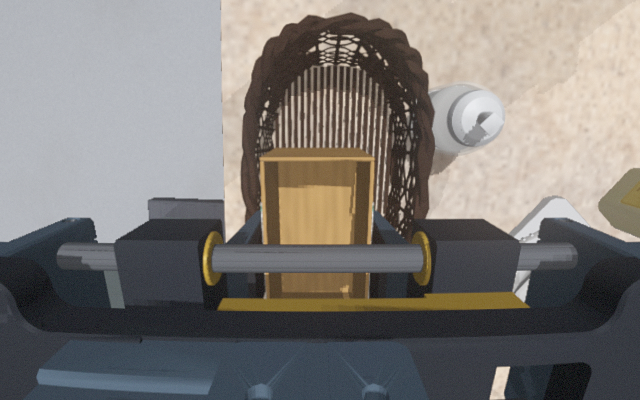

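The carton is held over the basket. The far rim is at about (335,25), the left side at u≈248 and the right at u≈430.

```bash
python3 - <<'E'
from h import *
import pickle
c=pickle.load(open("pics/w3.pkl","rb"))
print(pix2w(c,[(335,16),(246,150),(437,150)],85).round(0))
E
```

```text
[[478. 572.  85.]
 [408. 463.  85.]
 [572. 470.  85.]]
```

>>> move_arm([
  [40,[0.3,0.3,-0.5],[0,0,0]],
  [40,[0.3,0.3,-1],[0,0,0]],
  [40,[0,0,-1],[0,0,0]],
  [40,[0,0,-1],[0,0,0]],
  [40,[0,0,-0.7],[0,0,0]],
  [40,[0,0,-0.4],[0,0,0]],
  [64,[0,0,0],[0,0,0]],
  [64,[0,0,0],[0,0,0]],
  [64,[0,0,0],[0,0,0]],
  [64,[0,0,0.5],[0,0,0]],
  [64,[-0.3,0,1],[0,0,0]],
  [64,[-0.3,0,1],[0,0,0]],
  [64,[-0.3,0,1],[0,0,0]],
  [64,[-0.3,0,1],[0,0,0]],
  [64,[0,-1,0.5],[0,0,0]],
  [64,[0,-1,0],[0,0,0]],
  [64,[0,-1,0],[0,0,0]],
  [64,[0,-1,0],[0,0,0]],
  [64,[0,-1,0],[0,0,0]],
  [64,[0,-1,0],[0,0,0]],
])

```text
time_s: 12.3
ee_pos: [454.7, 286.4, 188.7]
ee_rot: [179.8, -0.1, 92.4]
force: [0.2, -0.5, 0.5]
gripper_width: 63.6
gripper_force: 0.0
```

```bash
python3 look.py w4
```

```text
[454.7 286.4 188.7] [ 1.7979e+02 -1.0000e-01  9.2400e+01] 12.3
```

>>> move_arm([
  [64,[0,-1,0.3],[0,0,0]],
  [64,[0,-1,0.3],[0,0,0]],
  [64,[0,-1,0.3],[0,0,0]],
  [64,[0,-1,0.3],[0,0,0]],
  [64,[0,-1,0.3],[0,0,0]],
  [64,[0.1,-1,0.3],[0,0,0]],
  [64,[0.1,-1,0.3],[0,0,0]],
  [64,[0.1,-1,0.3],[0,0,0]],
  [64,[0.1,-1,0.3],[0,0,0]],
  [64,[0.1,-1,0.3],[0,0,0]],
  [64,[0.1,-1,0.3],[0,0,0]],
  [64,[0.1,-1,0.3],[0,0,0]],
  [64,[0.1,-1,0.3],[0,0,0]],
  [64,[0.1,-1,0.3],[0,0,0]],
  [64,[0.1,-1,0.3],[0,0,0]],
  [64,[0.1,-1,0.3],[0,0,0]],
  [64,[0.1,-1,0.3],[0,0,0]],
  [64,[0.1,-1,0.3],[0,0,0]],
  [64,[0.1,-1,0],[0,0,0]],
  [64,[0.1,-1,0],[0,0,0]],
])

```text
time_s: 14.02
ee_pos: [492.2, -214.2, 324.2]
ee_rot: [179.7, 0.1, 92.4]
force: [1.0, 0.1, 0.1]
gripper_width: 64.0
gripper_force: 0.0
```

>>> move_arm([
  [64,[0.1,-1,0],[0,0,0]],
  [64,[0.1,-1,0],[0,0,0]],
  [64,[0,-1,0],[0,0,0]],
  [64,[0,-0.6,0],[0,0,0]],
  [64,[0,0,0],[0,0,0]],
  [64,[0,0,0],[0,0,0]],
])

```text
time_s: 14.52
ee_pos: [496.7, -302.8, 322.4]
ee_rot: [179.9, -0.0, 92.3]
force: [0.7, -0.1, -0.2]
gripper_width: 63.8
gripper_force: 0.0
```

```bash
python3 look.py w5;python3 -c "
from h import *
crop(cv2.imread('pics/w5.png'),210,10,265,200,3,'pics/w5a.png')"
```

```text
[ 496.7 -302.8  322.4] [ 1.7993e+02 -2.0000e-02  9.2320e+01] 14.5167
```

View pics/w5a.png

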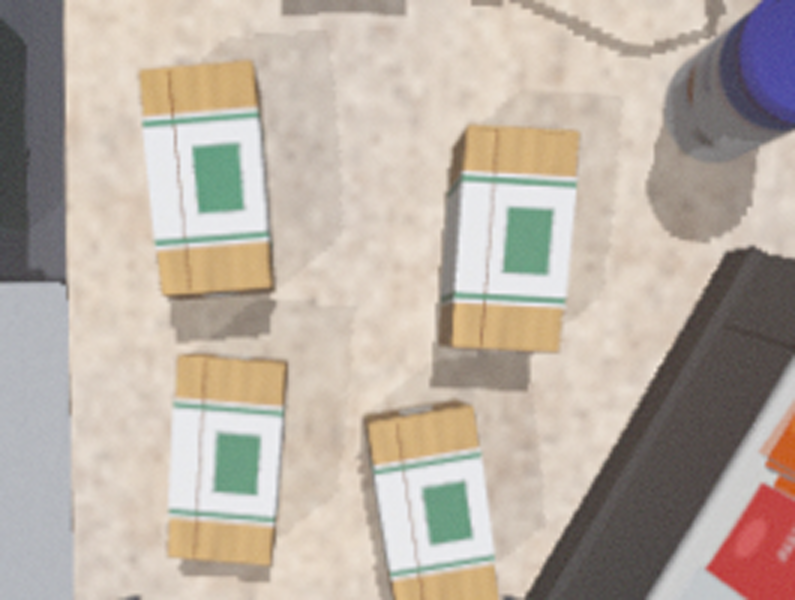

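Four cartons are visible. Top-face corners in the crop: A (140,70), (254,61), (272,285), (163,296); B (466,126), (579,131), (558,351), (452,347); C (178,355), (287,361), (271,565), (168,555); D is partly cut off.

```bash
cat > fit.py <<'E'
from h import *
import pickle
def fit(n,k,o,corn,z):
    """corner order: far-left, far-right, near-right, near-left in the image"""
    c=pickle.load(open(f"pics/{n}.pkl","rb"))
    p=pix2w(c,(np.array(corn)+.5)/k-.5+o,z)[:,:2]
    d=(p[0]+p[1]-p[2]-p[3])/2; w=(p[1]+p[2]-p[0]-p[3])/2
    return p.mean(0).round(1),"len %.1f wid %.1f yaw_len-90 %.1f wyaw %.1f"%(np.hypot(*d),np.hypot(*w),np.degrees(np.arctan2(-d[0],d[1])),np.degrees(np.arctan2(w[1],w[0])))
E
python3 - <<'E'
from fit import *
o=np.array([210,10])
print(fit("w5",3,o,[(140,70),(254,61),(272,285),(163,296)],52))
print(fit("w5",3,o,[(466,126),(579,131),(558,351),(452,347)],52))
print(fit("w5",3,o,[(178,355),(287,361),(271,565),(168,555)],52))
c=pickle.load(open("pics/w5.pkl","rb"));print(pix2w(c,(np.array([(368,418),(472,402),(448,512)])+.5)/3-.5+o,52))
E
```

```text
(array([ 440.3, -169.8]), 'len 98.4 wid 51.3 yaw_len-90 6.4 wyaw 6.8')
(array([ 582.5, -190.8]), 'len 98.5 wid 51.1 yaw_len-90 -0.2 wyaw 0.5')
(array([ 451. , -298.9]), 'len 99.0 wid 51.6 yaw_len-90 -2.8 wyaw -2.3')
[[ 518.95860955 -275.29785127   52.        ]
 [ 568.43561881 -265.6418505    52.        ]
 [ 560.66809078 -319.66936089   52.        ]]
```

>>> move_arm([
  [76,[-0.36,0.9,-1],[0,0,0.27]],
  [76,[-0.4,0.9,-1],[0,0,0.27]],
  [76,[-0.4,0.9,-1],[0,0,0.27]],
  [76,[-0.4,0.9,-1],[0,0,0.27]],
  [76,[-0.4,0.9,-1],[0,0,0]],
  [76,[-0.3,0.82,-1],[0,0,0]],
  [76,[0,0,-1],[0,0,0]],
  [76,[0,0,-1],[0,0,0]],
  [76,[0,0,-1],[0,0,0]],
  [76,[0,0,-1],[0,0,0]],
  [76,[0,0,-0.8],[0,0,0]],
  [76,[0,0,-0.6],[0,0,0]],
  [76,[0,0,-0.5],[0,0,0]],
  [76,[0,0,-0.4],[0,0,0]],
  [76,[0,0,0],[0,0,0]],
], grip_force=15)

```text
time_s: 15.82
ee_pos: [439.2, -168.2, 13.2]
ee_rot: [-179.9, -0.1, 96.8]
force: [0.2, 0.0, 0.1]
gripper_width: 75.9
gripper_force: 0.0
```

>>> move_arm([
  [45,[0,0,0],[0,0,0]],
  [45,[0,0,0],[0,0,0]],
  [45,[0,0,0],[0,0,0]],
  [45,[0,0,0],[0,0,0]],
  [45,[0,0,0],[0,0,0]],
  [45,[0,0,0.5],[0,0,0]],
  [45,[0,0,1],[0,0,0]],
  [45,[0,0,1],[0,0,0]],
  [45,[0.4,0.5,1],[0,0,-0.25]],
  [45,[0.4,1,0.3],[0,0,-0.25]],
  [45,[0.4,1,0],[0,0,-0.25]],
  [45,[0.4,1,0],[0,0,-0.25]],
  [45,[0.4,1,0],[0,0,0]],
  [45,[0.4,1,0],[0,0,0]],
  [45,[0,0.7,0],[0,0,0]],
  [45,[0,0.5,0],[0,0,0]],
  [45,[0,0,0],[0,0,0]],
  [45,[0,0,0],[0,0,0]],
])

```text
time_s: 17.32
ee_pos: [499.8, -2.3, 109.1]
ee_rot: [-180.0, 0.0, 92.8]
force: [0.1, 0.5, -0.9]
gripper_width: 52.0
gripper_force: 15.0
```

```bash
python3 look.py w6;python3 -c "
from h import *
crop(cv2.imread('pics/w6.png'),240,60,180,180,3.3,'pics/w6a.png')"
```

```text
[499.8  -2.3 109.1] [-1.7997e+02  3.0000e-02  9.2780e+01] 17.3167
```

View pics/w6a.png

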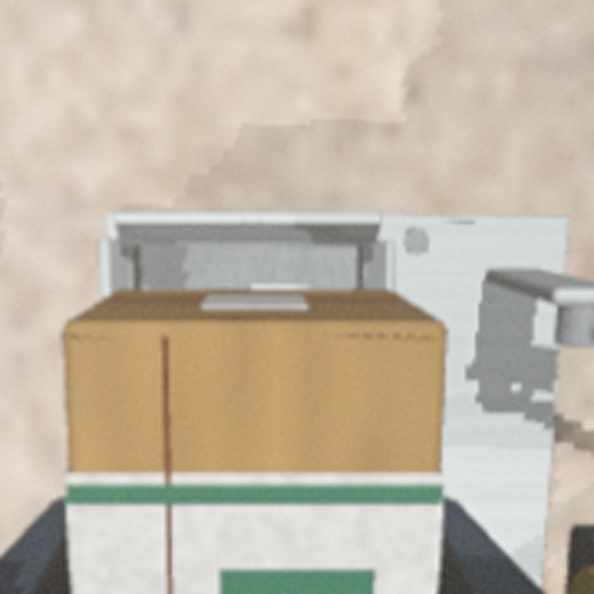

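The held carton's far top edge runs (65,322) to (445,322) in the crop. The pocket's left rim runs (112,216) to (380,214).

```bash
python3 - <<'E'
from h import *
import pickle
c=pickle.load(open("pics/w6.pkl","rb"));k=3.3;o=[240,60]
f=lambda u,z: pix2w(c,(np.array(u)+.5)/k-.5+o,z).round(1)
e=f([(66,322),(445,322)],147.9); print(e,e.mean(0)); d=e[1]-e[0]; print(np.degrees(np.arctan2(d[1],d[0])))
a=np.radians(2.5); print("centre",e.mean(0)[:2]-50*np.array([-np.sin(a),np.cos(a)]))
print("bottom far edge",f([(110,292),(388,290)],96))
r=f([(112,216),(380,214)],45);print("rim",r,r.mean(0), "inner floor corners",f([(135,290),(362,288)],6))
print("bottom rim wall inner",f([(135,245),(362,245)],34))
E
```

```text
[[473.3  47.  147.9]
 [523.3  49.3 147.9]] [498.3   48.15 147.9 ]
2.6337492335373884
centre [500.48096937  -1.80241108]
bottom far edge [[471.8  46.3  96. ]
 [522.4  49.1  96. ]]
rim [[464.9  59.   45. ]
 [526.2  62.3  45. ]] [495.55  60.65  45.  ] inner floor corners [[466.   38.9   6. ]
 [527.5  42.3   6. ]]
bottom rim wall inner [[469.   52.2  34. ]
 [523.7  54.7  34. ]]
```

>>> move_arm([
  [45,[-0.06,0.07,-0.5],[0,0,-0.04]],
  [45,[0,0,-1],[0,0,0]],
  [45,[0,0,-0.8],[0,0,0]],
  [45,[0,0,-0.3],[0,0,0]],
  [45,[0,0,-0.3],[0,0,0]],
  [45,[0,0,-0.2],[0,0,0]],
  [45,[0,0,-0.2],[0,0,0]],
  [45,[0,0,-0.1],[0,0,0]],
  [45,[0,0,0],[0,0,0]],
])

```text
time_s: 18.12
ee_pos: [498.9, -0.7, 24.2]
ee_rot: [180.0, 0.0, 92.5]
force: [-0.6, -1.1, -0.8]
gripper_width: 52.0
gripper_force: 15.0
```

>>> move_arm([
  [45,[0,0,-0.1],[0,0,0]],
  [45,[0,0,-0.06],[0,0,0]],
  [45,[0,0,0],[0,0,0]],
  [60,[0,0,0],[0,0,0]],
  [60,[0,0,0],[0,0,0]],
  [60,[0,0,0],[0,0,0]],
  [60,[0,0,0.2],[0,0,0]],
  [60,[0,0,0.5],[0,0,0]],
  [60,[0,0,1],[0,0,0]],
  [60,[0,0,1],[0,0,0]],
  [60,[0,0,1],[0,0,0]],
  [60,[0,0,1],[0,0,0]],
  [60,[0,0,1],[0,0,0]],
  [60,[0,0,0.5],[0,0,0]],
  [60,[0,0,0],[0,0,0]],
])

```text
time_s: 19.37
ee_pos: [500.8, -0.6, 178.7]
ee_rot: [179.6, 0.0, 92.5]
force: [-0.3, -0.4, -0.0]
gripper_width: 59.9
gripper_force: 0.0
```

```bash
python3 look.py w7;python3 -c "
from h import *
crop(cv2.imread('pics/w7.png'),280,0,140,215,2.7,'pics/w7a.png')"
```

```text
[500.8  -0.6 178.7] [1.7957e+02 3.0000e-02 9.2540e+01] 19.3667
```

View pics/w7a.png

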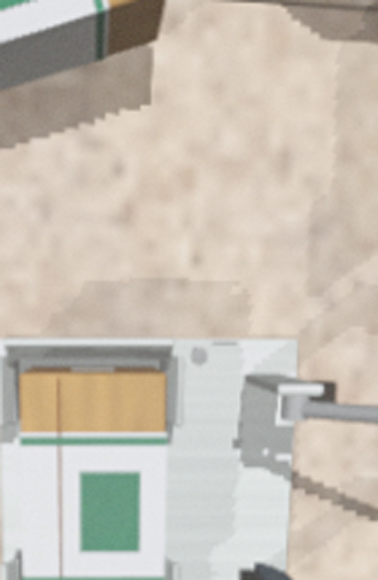

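Carton A looks seated, with its far edge at crop (20,374) to (165,374). Next I grip the open bail bar.

```bash
python3 - <<'E'
from h import *
import pickle
c=pickle.load(open("pics/w7.pkl","rb"));k=2.7
e=pix2w(c,(np.array([(20,374),(165,374)])+.5)/k-.5+[280,0],58); print(e.round(1)); a=np.radians(2.5); print(e.mean(0)[:2]-50*np.array([-np.sin(a),np.cos(a)]))
# project carton centreline far edge if lying at z=58
E
```

```text
[[472.1  48.2  58. ]
 [522.9  50.3  58. ]]
[499.67530741  -0.67853651]
```

>>> move_arm([
  [45,[1,0.03,0.2],[0,0,0]],
  [45,[1,0.05,0.2],[0,0,0]],
  [45,[1,0.05,0],[0,0,0]],
  [45,[1,0.05,0],[0,0,0]],
  [45,[1,0.05,0],[0,0,0]],
  [45,[1,0.05,0],[0,0,0]],
  [45,[1,0,0],[0,0,0]],
  [45,[0.44,0,0],[0,0,0]],
  [45,[0,0,-1],[0,0,0]],
  [45,[0,0,-1],[0,0,0]],
  [45,[0,0,-0.9],[0,0,0]],
  [45,[0,0,-0.5],[0,0,0]],
  [45,[0,0,-0.3],[0,0,0]],
  [45,[0,0,0],[0,0,0]],
  [0,[0,0,0],[0,0,0]],
  [0,[0,0,0],[0,0,0]],
  [0,[0,0,0],[0,0,0]],
  [0,[0,0,0],[0,0,0]],
  [0,[0,0,0],[0,0,0]],
  [0,[0,0,0],[0,0,0]],
], grip_force=8)

```text
time_s: 21.08
ee_pos: [686.3, 6.5, 93.8]
ee_rot: [179.8, 0.0, 92.5]
force: [2.9, -0.0, 1.9]
gripper_width: 11.7
gripper_force: 8.0
```

>>> move_arm([
  [0,[-0.32,-0.01,0.67],[0,0,0]],
  [0,[-0.5,-0.02,0.71],[0,0,0]],
  [0,[-0.62,-0.02,0.62],[0,0,0]],
  [0,[-0.71,-0.03,0.5],[0,0,0]],
  [0,[-0.79,-0.03,0.37],[0,0,0]],
  [0,[-0.84,-0.04,0.22],[0,0,0]],
  [0,[-0.87,-0.04,0.08],[0,0,0]],
  [0,[-0.87,-0.04,-0.08],[0,0,0]],
  [0,[-0.84,-0.04,-0.22],[0,0,0]],
  [0,[-0.79,-0.04,-0.37],[0,0,0]],
  [0,[-0.71,-0.03,-0.5],[0,0,0]],
  [0,[-0.62,-0.03,-0.62],[0,0,0]],
  [0,[-0.5,-0.02,-0.71],[0,0,0]],
  [0,[-0.3,-0.01,-0.6],[0,0,0]],
  [0,[-0.04,0,-0.1],[0,0,0]],
  [0,[0,0,0],[0,0,0]],
])

```text
time_s: 22.42
ee_pos: [452.9, -3.5, 92.5]
ee_rot: [179.8, 0.0, 92.5]
force: [2.3, 0.9, -0.8]
gripper_width: 11.6
gripper_force: 8.0
```

Bail is shut. I release and go to a viewing pose for the stock.

>>> move_arm([
  [40,[0,0,0],[0,0,0]],
  [40,[0,0,0],[0,0,0]],
  [40,[0,0,0],[0,0,0]],
  [40,[0,0,0.5],[0,0,0]],
  [40,[0,0,1],[0,0,0]],
  [40,[0,0,1],[0,0,0]],
  [40,[0,0.4,1],[0,0,0]],
  [40,[0,0.5,1],[0,0,0]],
  [40,[0,0.5,1],[0,0,0]],
  [40,[0,0.5,1],[0,0,0]],
  [40,[0,0.5,1],[0,0,0]],
  [40,[0,0.3,1],[0,0,0]],
  [40,[0,0,0.6],[0,0,0]],
  [40,[0,0,0],[0,0,0]],
  [40,[0,0,0],[0,0,0]],
])

```text
time_s: 23.67
ee_pos: [451.7, 63.9, 319.6]
ee_rot: [180.0, 0.0, 92.6]
force: [-0.9, -0.4, -1.2]
gripper_width: 39.7
gripper_force: 0.0
```

```bash
python3 look.py w8;python3 -c "
from h import *
crop(cv2.imread('pics/w8.png'),250,0,200,215,2.75,'pics/w8a.png')"
```

```text
[451.7  63.9 319.6] [1.7996e+02 1.0000e-02 9.2550e+01] 23.6667
```

View pics/w8a.png

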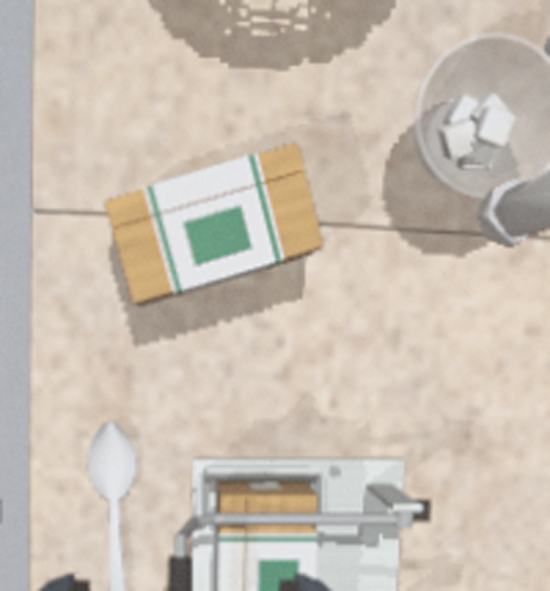

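The bail is shut over the carton. The stock carton's top corners in the crop are (106,201), (297,145), (322,247) and (136,303).

```bash
cat > green.py <<'E'
from fit import *
def greens(n,z,roi):
    """world positions (at height z) of green blobs in image window roi=(x0,y0,x1,y1), and stripes/sticker"""
    im=cv2.imread(f"pics/{n}.png"); c=pickle.load(open(f"pics/{n}.pkl","rb"))
    m=cv2.inRange(cv2.cvtColor(im,cv2.COLOR_BGR2HSV),(60,60,40),(95,255,255))
    x0,y0,x1,y1=roi; k=np.zeros_like(m); k[y0:y1,x0:x1]=m[y0:y1,x0:x1]
    N,l,st,ct=cv2.connectedComponentsWithStats(k)
    for i in np.argsort(-st[1:,4])[:5]+1:
        if st[i,4]<8: continue
        pts=np.argwhere(l==i)[:,::-1].astype(float); w=pix2w(c,pts,z)[:,:2]; r=cv2.minAreaRect(w.astype(np.float32))
        print("n",st[i,4],"px",ct[i].round(0),"world",w.mean(0).round(1),"rect",np.round(r[0],1),np.round(r[1],1),round(r[2],1))
E
python3 - <<'E'
from green import *
print(fit("w8",2.75,np.array([250,0]),[(106,201),(297,145),(322,247),(136,303)],52))
greens("w8",52,(280,40,380,120))
c=pickle.load(open("pics/w8.pkl","rb"));p=pix2w(c,(np.array([(490,115),(297,145),(106,201)])+.5)/2.75-.5+[250,0],52);print(p)
print("D"); greens("w5",52,(300,130,400,215)); print("A"); greens("w5",52,(240,20,310,110))
E
```

```text
(array([462.4, 183.8]), 'len 50.7 wid 97.6 yaw_len-90 18.5 wyaw 18.5')
n 305 px [329.  85.] world [464.  178.7] rect [464.  178.7] [27.6 19.8] 19.8
n 40 px [346.  75.] world [486.6 192.8] rect [486.7 192.2] [ 1.3 50.4] 18.2
[[594.7066376  242.40502292  52.        ]
 [500.72115898 223.03851852  52.        ]
 [407.87694287 192.66692     52.        ]]
D
n 237 px [359. 181.] world [ 560.5 -320.1] rect [ 560.4 -320.2] [19.3 27.1] 11.9
A
n 309 px [282.  69.] world [ 445.2 -168.7] rect [ 445.2 -168.8] [19.9 27.7] 6.8
n 30 px [272.  50.] world [ 430.2 -144.3] rect [ 430.6 -144.2] [38.2  1.3] 6.3
n 10 px [282.  89.] world [ 444.5 -195.2] rect [ 444.5 -195.2] [12.5  0. ] 2.0
n 10 px [268.  90.] world [ 426.4 -197.1] rect [ 426.4 -197.1] [12.5  0. ] 1.9
n 8 px [292.  48.] world [ 457.1 -141.2] rect [ 457.1 -141.2] [9.5 0. ] 2.0
```

```bash
python3 - <<'E'
from h import *
im=cv2.imread("pics/side0.png"); c=camera_info("side"); k=4;o=np.array([230,80])
big=cv2.resize(im[80:230,230:420],None,fx=k,fy=k,interpolation=cv2.INTER_CUBIC)
for x,y,yaw,col,zb in [(555.5,-321,11.5,(0,0,255),101),(582.5,-191,0,(255,0,0),95)]:
    a=np.radians(yaw);w=np.array([np.cos(a),np.sin(a)]);l=np.array([-np.sin(a),np.cos(a)])
    P=[[*(np.array([x,y])+89*i*w+38*j*l),zb] for i,j in((-1,-1),(1,-1),(1,1),(-1,1))]+[[x,y,26]]
    p=((w2pix(c,P)-o)*k).astype(int)
    cv2.polylines(big,[p[:4]],True,col,1); cv2.circle(big,tuple(map(int,p[4])),4,col,-1)
cv2.imwrite("pics/sd.png",big)
E
```

```text
(no output)
```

View pics/sd.png

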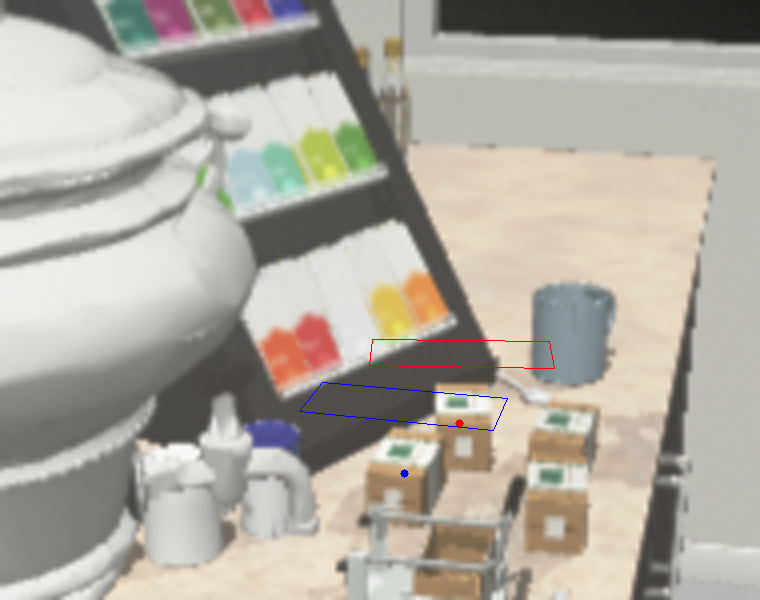

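```bash
python3 - <<'E'
from h import *
cs,ct=camera_info("side"),camera_info("top")
def ray(c,uv):
    R=Rn.from_rotvec(c['rvec']).as_matrix(); return -R.T@c['tvec'], R.T@np.r_[undist(c,uv)[0],1]
def tri(a,b):
    (p,d),(q,e)=ray(cs,a),ray(ct,b); s=np.linalg.lstsq(np.c_[d,-e],q-p,rcond=None)[0]
    A,B=p+s[0]*d,q+s[1]*e; return ((A+B)/2).round(0),np.linalg.norm(A-B).round(1)
print("tray R",tri((343.7,160.5),(490,191)),"tray L",tri((300.7,178.7),(411,157)))
print("base R",tri((352.5,174),(495,207)),"base L",tri((305,197),(390,165)))
E
```

```text
tray R (array([ 598., -471.,   81.]), np.float64(12.8)) tray L (array([ 712., -242.,   72.]), np.float64(6.9))
base R (array([ 563., -517.,    4.]), np.float64(9.7)) base L (array([ 690., -189.,   23.]), np.float64(12.9))
```

The rack's lip is clear of the gripper at B and D: its base is at x≈690 near B and ≈639 near D, and the tray at z≈76 is further back. Picking B.

>>> move_arm([
  [76,[0.475,-0.926,-0.4],[0,0,-0.1]],
  [76,[0.475,-0.926,-0.4],[0,0,-0.1]],
  [76,[0.475,-0.926,-0.4],[0,0,-0.1]],
  [76,[0.475,-0.926,-0.4],[0,0,-0.1]],
  [76,[0.475,-0.926,-0.4],[0,0,-0.1]],
  [76,[0.475,-0.926,-0.4],[0,0,-0.1]],
  [76,[0.475,-0.926,-0.4],[0,0,0]],
  [76,[0.475,-0.926,-0.4],[0,0,0]],
  [76,[0.475,-0.926,-0.4],[0,0,0]],
  [76,[0.475,-0.926,-0.4],[0,0,0]],
  [76,[0.475,-0.926,-0.4],[0,0,0]],
  [76,[0,0,-1],[0,0,0]],
  [76,[0,0,-1],[0,0,0]],
  [76,[0,0,-1],[0,0,0]],
  [76,[0,0,-1],[0,0,0]],
  [76,[0,0,-1],[0,0,0]],
  [76,[0,0,-1],[0,0,0]],
  [76,[0,0,-0.8],[0,0,0]],
  [76,[0,0,-0.6],[0,0,0]],
  [76,[0,0,-0.4],[0,0,0]],
])

```text
time_s: 25.38
ee_pos: [579.5, -190.2, 10.8]
ee_rot: [-179.6, -0.1, 90.1]
force: [-0.2, 0.1, -0.3]
gripper_width: 76.2
gripper_force: 0.0
```

>>> move_arm([
  [76,[0,0,0],[0,0,0]],
  [76,[0,0,0],[0,0,0]],
])

```text
time_s: 25.55
ee_pos: [581.6, -190.7, 13.6]
ee_rot: [-179.9, -0.0, 90.1]
force: [-0.1, -1.0, -0.1]
gripper_width: 76.0
gripper_force: 0.0
```

>>> move_arm([
  [45,[0,0,0],[0,0,0]],
  [45,[0,0,0],[0,0,0]],
  [45,[0,0,0],[0,0,0]],
  [45,[0,0,0],[0,0,0]],
  [45,[0,0,0],[0,0,0]],
  [45,[0,0,0.5],[0,0,0]],
  [45,[0,0,1],[0,0,0]],
  [45,[0,0,1],[0,0,0]],
  [45,[-0.5,0.9,1],[0,0,0]],
  [45,[-0.5,0.9,1],[0,0,0]],
  [45,[-0.5,0.9,1],[0,0,0]],
  [45,[-0.5,0.9,1],[0,0,0]],
  [45,[-0.5,0.9,1],[0,0,0]],
  [45,[-0.5,0.9,1],[0,0,0]],
  [45,[-0.5,0.9,1],[0,0,0]],
  [45,[-0.5,0.9,1],[0,0,0]],
  [45,[-0.5,0.9,1],[0,0,0]],
  [45,[-0.5,0.9,0.7],[0,0,0]],
  [45,[0,0.9,0],[0,0,0]],
], grip_force=15)

```text
time_s: 27.13
ee_pos: [456.6, 57.9, 323.9]
ee_rot: [179.6, -0.0, 90.1]
force: [1.6, 0.6, -1.8]
gripper_width: 51.7
gripper_force: 15.0
```

>>> move_arm([
  [45,[0,0,0],[0,0,0]],
  [45,[0,0,0],[0,0,0]],
])

```text
time_s: 27.3
ee_pos: [456.9, 57.4, 319.4]
ee_rot: [180.0, 0.0, 90.3]
force: [0.0, 0.1, -2.1]
gripper_width: 52.2
gripper_force: 15.0
```

```bash
python3 look.py w9; python3 - <<'E'
from green import *
greens("w9",52,(230,10,400,140))
c=pickle.load(open("pics/w9.pkl","rb"));print(w2pix(c,[(464,178.7,52)]))
E
```

```text
[456.9  57.4 319.4] [1.7999e+02 2.0000e-02 9.0280e+01] 27.3
n 310 px [322.  80.] world [464.2 178.5] rect [464.2 178.6] [27.6 19.9] 19.5
n 41 px [339.  69.] world [486.9 192.8] rect [486.9 192.6] [ 1.4 49.2] 18.6
[[321.78177462  79.71769449]]
```

>>> move_arm([
  [45,[-0.7,0.05,0],[0,0,1]],
  [45,[0,0.25,0],[0,0,1]],
  [45,[0,0.25,0],[0,0,1]],
  [45,[0,0.25,0],[0,0,1]],
  [45,[0,0.25,0],[0,0,1]],
  [45,[0,0.25,0],[0,0,1]],
  [45,[0,0.25,0],[0,0,1]],
  [45,[0,0.25,0],[0,0,1]],
  [45,[0,0.25,0],[0,0,1]],
  [45,[0,0.25,0],[0,0,1]],
  [45,[0,0.25,0],[0,0,1]],
  [45,[0,0.25,0],[0,0,1]],
  [45,[0,0.25,0],[0,0,1]],
  [45,[0,0.25,0],[0,0,1]],
  [45,[0,0.25,0],[0,0,1]],
  [45,[0,0.25,0],[0,0,1]],
  [45,[0,0.25,0],[0,0,1]],
  [45,[0,0.25,0],[0,0,1]],
  [45,[0,0.25,0],[0,0,1]],
  [45,[0,0.25,0],[0,0,1]],
])

```text
time_s: 29.02
ee_pos: [440.1, 175.9, 318.5]
ee_rot: [-179.9, -0.1, 170.2]
force: [-0.1, 0.3, -2.4]
gripper_width: 52.0
gripper_force: 15.0
```

>>> move_arm([
  [45,[0.2,0.25,-0.5],[0,0,1]],
  [45,[0.2,0,-1],[0,0,1]],
  [45,[0.2,0,-1],[0,0,1]],
  [45,[0.2,0,-1],[0,0,1]],
  [45,[0.12,0,-1],[0,0,1]],
  [45,[0,0,-0.5],[0,0,1]],
  [45,[0,0,0],[0,0,1]],
  [45,[0,0,0],[0,0,0.1]],
  [45,[0,0,0],[0,0,0]],
  [45,[0,0,0],[0,0,0]],
])

```text
time_s: 29.85
ee_pos: [463.4, 182.6, 194.6]
ee_rot: [-180.0, 0.0, -161.6]
force: [-0.2, -0.6, -2.6]
gripper_width: 52.0
gripper_force: 15.0
```

>>> move_arm([
  [45,[-0.04,0.04,-0.5],[0,0,0.1]],
  [45,[0,0,-1],[0,0,0]],
  [45,[0,0,-1],[0,0,0]],
  [45,[0,0,-1],[0,0,0]],
  [45,[0,0,-0.6],[0,0,0]],
  [45,[0,0,-0.4],[0,0,0]],
  [45,[0,0,-0.2],[0,0,0]],
  [45,[0,0,-0.2],[0,0,0]],
  [45,[0,0,0],[0,0,0]],
  [45,[0,0,0],[0,0,0]],
])

```text
time_s: 30.68
ee_pos: [462.5, 184.2, 72.7]
ee_rot: [180.0, 0.1, -161.1]
force: [0.5, -0.5, -2.2]
gripper_width: 51.7
gripper_force: 15.0
```

>>> move_arm([
  [45,[0,0,-0.14],[0,0,0]],
  [45,[0,0,-0.1],[0,0,0]],
  [45,[0,0,0],[0,0,0]],
  [45,[0,0,0],[0,0,0]],
])

```text
time_s: 31.02
ee_pos: [462.7, 184.3, 66.9]
ee_rot: [180.0, 0.1, -161.1]
force: [0.2, -0.6, 4.1]
gripper_width: 52.1
gripper_force: 15.0
```

>>> move_arm([
  [66,[0,0,0],[0,0,0]],
  [66,[0,0,0],[0,0,0]],
  [66,[0,0,0],[0,0,0]],
  [66,[0,0,0.3],[0,0,0]],
  [66,[0,0,0.7],[0,0,0]],
  [66,[0,0,1],[0,0,0]],
  [66,[0,0,1],[0,0,0]],
  [66,[0,0,1],[0,0,-0.4]],
  [66,[0,0,1],[0,0,-1]],
  [66,[0,-0.5,1],[0,0,-1]],
  [66,[0,-1,0],[0,0,-1]],
  [66,[0,-1,0],[0,0,-1]],
  [66,[0,-1,0],[0,0,-1]],
  [66,[0,-1,0],[0,0,-1]],
  [66,[0,-1,0],[0,0,-1]],
  [66,[0,-1,0],[0,0,-1]],
  [66,[0,-1,0],[0,0,-1]],
  [66,[0,-1,0],[0,0,-1]],
  [66,[0,-1,0],[0,0,-1]],
  [66,[0,-1,0],[0,0,-1]],
])

```text
time_s: 32.68
ee_pos: [461.6, -79.6, 216.4]
ee_rot: [180.0, 0.0, 149.1]
force: [0.4, 1.5, -0.5]
gripper_width: 66.0
gripper_force: 0.0
```

>>> move_arm([
  [76,[0.3,-1,0],[0,0,-1]],
  [76,[0.3,-1,0],[0,0,-1]],
  [76,[0.4,-1,0],[0,0,-1]],
  [76,[0.4,-1,0],[0,0,-1]],
  [76,[0.4,-1,0],[0,0,-1]],
  [76,[0.4,-1,0],[0,0,-1]],
  [76,[0.4,-1,0],[0,0,-1]],
  [76,[0.4,-1,0],[0,0,-1]],
  [76,[0.4,-1,0],[0,0,-1]],
  [76,[0.3,-0.7,0],[0,0,-1]],
  [76,[0,0,0],[0,0,-1]],
  [76,[0,0,0],[0,0,-1]],
  [76,[0,0,0],[0,0,0]],
])

```text
time_s: 33.77
ee_pos: [554.3, -321.3, 215.9]
ee_rot: [-180.0, -0.0, 101.2]
force: [-0.7, -0.0, -0.1]
gripper_width: 76.1
gripper_force: 0.0
```

>>> move_arm([
  [76,[0.05,0.01,-1],[0,0,0.07]],
  [76,[0,0,-1],[0,0,0]],
  [76,[0,0,-1],[0,0,0]],
  [76,[0,0,-1],[0,0,0]],
  [76,[0,0,-1],[0,0,0]],
  [76,[0,0,-1],[0,0,0]],
  [76,[0,0,-0.7],[0,0,0]],
  [76,[0,0,-0.5],[0,0,0]],
  [76,[0,0,-0.3],[0,0,0]],
  [76,[0,0,-0.1],[0,0,0]],
  [76,[0,0,0],[0,0,0]],
  [45,[0,0,0],[0,0,0]],
  [45,[0,0,0],[0,0,0]],
  [45,[0,0,0],[0,0,0]],
  [45,[0,0,0],[0,0,0]],
  [45,[0,0,0],[0,0,0]],
])

```text
time_s: 35.1
ee_pos: [555.7, -320.9, 26.8]
ee_rot: [180.0, 0.0, 101.6]
force: [-1.4, 0.6, 3.3]
gripper_width: 52.0
gripper_force: 15.0
```

>>> move_arm([
  [45,[0,0,0.5],[0,0,0]],
  [45,[0,0,1],[0,0,0]],
  [45,[0,0,1],[0,0,0]],
  [45,[-0.1,0.4,1],[0,0,0]],
  [45,[-0.3,1,1],[0,0,0]],
  [45,[-0.3,1,1],[0,0,0]],
  [45,[-0.3,1,1],[0,0,0]],
  [45,[-0.3,1,1],[0,0,0]],
  [45,[-0.3,1,1],[0,0,0]],
  [45,[-0.3,1,1],[0,0,0]],
  [45,[-0.3,1,1],[0,0,0]],
  [45,[-0.3,1,1],[0,0,0]],
  [45,[-0.3,1,0.5],[0,0,0]],
  [45,[-0.3,1,0],[0,0,0]],
  [45,[-0.3,1,0],[0,0,0]],
  [45,[-0.3,1,0],[0,0,0]],
  [45,[-0.3,1,0],[0,0,0]],
  [45,[0,1,0],[0,0,0]],
  [45,[0,0.7,0],[0,0,0]],
  [45,[0,0,0],[0,0,0]],
])

```text
time_s: 36.77
ee_pos: [455.2, 59.5, 326.0]
ee_rot: [180.0, -0.1, 101.8]
force: [-0.3, -1.5, -1.2]
gripper_width: 51.8
gripper_force: 15.0
```

>>> move_arm([
  [45,[0,0,0],[0,0,0]],
  [45,[0,0,0],[0,0,0]],
])

```text
time_s: 36.93
ee_pos: [455.5, 56.3, 325.9]
ee_rot: [-180.0, 0.0, 101.6]
force: [0.1, 0.3, -0.8]
gripper_width: 51.9
gripper_force: 15.0
```

```bash
python3 look.py w10; python3 - <<'E'
from green import *
c=pickle.load(open("pics/w10.pkl","rb"));print(w2pix(c,[(464,178.7,104)]))
greens("w10",104,(200,5,420,130))
E
```

```text
[455.5  56.3 325.9] [-1.7999e+02  3.0000e-02  1.0162e+02] 36.9333
[[343.30299792  77.27824783]]
n 403 px [342.  68.] world [459.8 188.5] rect [459.9 188.4] [28.2 20.2] 18.5
n 51 px [321.  76.] world [437.1 174.6] rect [437.2 174.4] [ 1.4 49.5] 18.7
n 33 px [364.  78.] world [489.  183.5] rect [488.9 184. ] [ 1.4 35.5] 18.7
n 11 px [362.  55.] world [480.6 208.6] rect [480.6 208.6] [ 0.  11.5] 13.1
```

The second carton sits within 1 mm of the stock's centre, at yaw 18.6°. Placing the third on top.

>>> move_arm([
  [45,[-0.6,0.05,0],[0,0,1]],
  [45,[0,0.25,0],[0,0,1]],
  [45,[0,0.25,0],[0,0,1]],
  [45,[0,0.25,0],[0,0,1]],
  [45,[0,0.25,0],[0,0,1]],
  [45,[0,0.25,0],[0,0,1]],
  [45,[0,0.25,0],[0,0,1]],
  [45,[0,0.25,0],[0,0,1]],
  [45,[0,0.25,0],[0,0,1]],
  [45,[0,0.25,0],[0,0,1]],
  [45,[0,0.25,0],[0,0,1]],
  [45,[0,0.25,0],[0,0,1]],
  [45,[0,0.25,0],[0,0,1]],
  [45,[0,0.25,0],[0,0,1]],
  [45,[0,0.25,0],[0,0,1]],
  [45,[0,0.25,0],[0,0,1]],
  [45,[0,0.25,0],[0,0,1]],
  [45,[0,0.25,0],[0,0,1]],
  [45,[0,0.25,0],[0,0,1]],
  [45,[0,0.25,0],[0,0,1]],
])

```text
time_s: 38.65
ee_pos: [441.0, 176.0, 325.9]
ee_rot: [-180.0, -0.0, -178.3]
force: [0.5, 0.5, -1.3]
gripper_width: 51.9
gripper_force: 15.0
```

>>> move_arm([
  [45,[0.2,0.3,-0.5],[0,0,1]],
  [45,[0.2,0,-1],[0,0,1]],
  [45,[0.2,0,-1],[0,0,1]],
  [45,[0.26,0,-1],[0,0,1]],
  [45,[0,0,-0.5],[0,0,0.25]],
  [45,[0,0,0],[0,0,0]],
  [45,[0,0,0],[0,0,0]],
  [45,[0,0,0],[0,0,0]],
])

```text
time_s: 39.32
ee_pos: [463.0, 184.0, 227.1]
ee_rot: [180.0, 0.1, -161.5]
force: [0.2, 0.4, -1.3]
gripper_width: 51.5
gripper_force: 15.0
```

>>> move_arm([
  [45,[-0.03,0,-0.5],[0,0,0.03]],
  [45,[0,0,-1],[0,0,0]],
  [45,[0,0,-1],[0,0,0]],
  [45,[0,0,-0.5],[0,0,0]],
  [45,[0,0,-0.4],[0,0,0]],
  [45,[0,0,-0.2],[0,0,0]],
  [45,[0,0,-0.1],[0,0,0]],
  [45,[0,0,0],[0,0,0]],
  [45,[0,0,0],[0,0,0]],
])

```text
time_s: 40.07
ee_pos: [462.2, 184.5, 134.5]
ee_rot: [180.0, 0.1, -161.3]
force: [-0.5, -0.7, -0.6]
gripper_width: 52.1
gripper_force: 15.0
```

>>> move_arm([
  [45,[0,-0.02,-0.08],[0,0,0]],
  [45,[0,0,-0.05],[0,0,0]],
  [45,[0,0,0],[0,0,0]],
  [45,[0,0,0],[0,0,0]],
])

```text
time_s: 40.4
ee_pos: [461.9, 183.9, 130.7]
ee_rot: [180.0, 0.1, -161.3]
force: [0.4, 0.0, 0.2]
gripper_width: 51.6
gripper_force: 15.0
```

>>> move_arm([
  [66,[0,0,0],[0,0,0]],
  [66,[0,0,0],[0,0,0]],
  [66,[0,0,0],[0,0,0]],
  [66,[0,0,0.3],[0,0,0]],
  [66,[0,0,0.7],[0,0,0]],
  [66,[0,0,1],[0,0,0]],
  [66,[0,0,1],[0,0,0]],
  [66,[0,0,1],[0,0,-0.8]],
  [66,[0,0,1],[0,0,-1]],
  [66,[0,-0.3,0],[0,0,-1]],
  [66,[0,-1,0],[0,0,-1]],
  [66,[0,-1,0],[0,0,-1]],
  [66,[0,-1,0],[0,0,-1]],
  [66,[0,-1,0],[0,0,-1]],
  [66,[0,-1,0],[0,0,-1]],
  [66,[0,-1,0],[0,0,-1]],
  [66,[0,-1,0],[0,0,-1]],
  [66,[0,-1,0],[0,0,-1]],
  [66,[0,-1,0],[0,0,-1]],
  [66,[0,-1,0],[0,0,-1]],
])

```text
time_s: 42.07
ee_pos: [461.2, -74.9, 255.9]
ee_rot: [180.0, 0.0, 147.3]
force: [0.5, -0.0, -0.1]
gripper_width: 66.0
gripper_force: 0.0
```

>>> move_arm([
  [76,[-0.2,-1,0],[0,0,-1]],
  [76,[-0.24,-1,0],[0,0,-1]],
  [76,[0,-1,0],[0,0,-1]],
  [76,[0,-1,0],[0,0,-1]],
  [76,[0,-1,0],[0,0,-1]],
  [76,[0,-1,0],[0,0,-1]],
  [76,[0,-1,0],[0,0,-1]],
  [76,[0,-1,0],[0,0,-1]],
  [76,[0,-1,-0.5],[0,0,-1]],
  [76,[0,0,-0.5],[0,0,-1]],
  [76,[0,0,-0.5],[0,0,-1]],
  [76,[0,0,-0.5],[0,0,-1]],
  [76,[0,0,-0.5],[0,0,-1]],
  [76,[0,0,-0.5],[0,0,-1]],
  [76,[0,0,-0.5],[0,0,-1]],
  [76,[0,0,0],[0,0,0]],
  [76,[0,0,0],[0,0,0]],
])

```text
time_s: 43.48
ee_pos: [450.2, -298.6, 167.8]
ee_rot: [-180.0, -0.0, 87.6]
force: [0.0, 0.3, -0.1]
gripper_width: 76.0
gripper_force: 0.0
```

>>> move_arm([
  [76,[0.03,0,-1],[0,0,0]],
  [76,[0,0,-1],[0,0,0]],
  [76,[0,0,-1],[0,0,0]],
  [76,[0,0,-1],[0,0,0]],
  [76,[0,0,-0.8],[0,0,0]],
  [76,[0,0,-0.6],[0,0,0]],
  [76,[0,0,-0.4],[0,0,0]],
  [76,[0,0,-0.2],[0,0,0]],
  [76,[0,0,0],[0,0,0]],
  [45,[0,0,0],[0,0,0]],
  [45,[0,0,0],[0,0,0]],
  [45,[0,0,0],[0,0,0]],
  [45,[0,0,0],[0,0,0]],
  [45,[0,0,0],[0,0,0]],
])

```text
time_s: 44.65
ee_pos: [451.2, -299.0, 18.5]
ee_rot: [180.0, 0.0, 87.6]
force: [-1.6, -0.5, 4.0]
gripper_width: 51.9
gripper_force: 15.0
```

>>> move_arm([
  [45,[0,0,0.5],[0,0,0]],
  [45,[0,0,1],[0,0,0]],
  [45,[0,0,1],[0,0,0]],
  [45,[0,0.6,1],[0,0,0]],
  [45,[0,1,1],[0,0,0]],
  [45,[0,1,1],[0,0,0]],
  [45,[0,1,1],[0,0,0]],
  [45,[0,1,1],[0,0,0]],
  [45,[0,1,1],[0,0,0]],
  [45,[0,1,1],[0,0,0]],
  [45,[0,1,1],[0,0,0]],
  [45,[0,1,1],[0,0,0]],
  [45,[0,1,1],[0,0,0]],
  [45,[0,1,1],[0,0,0]],
  [45,[0,1,0.5],[0,0,0]],
  [45,[0,1,0],[0,0,0]],
  [45,[0,1,0],[0,0,0]],
  [45,[0,0,0],[0,0,0]],
  [45,[0,0,0],[0,0,0]],
  [45,[0,0,0],[0,0,0]],
])

```text
time_s: 46.32
ee_pos: [450.9, 40.9, 367.4]
ee_rot: [-180.0, 0.0, 87.6]
force: [0.4, -1.0, -1.3]
gripper_width: 52.1
gripper_force: 15.0
```

```bash
python3 look.py w11; python3 - <<'E'
from green import *
c=pickle.load(open("pics/w11.pkl","rb"));print(w2pix(c,[(460,188.5,156)]))
greens("w11",156,(200,0,420,140))
E
```

```text
[450.9  40.9 367.4] [-1.7997e+02  4.0000e-02  8.7560e+01] 46.3167
[[318.47478509  49.7708639 ]]
n 445 px [318.  50.] world [459.9 188.2] rect [459.8 188. ] [28.2 20.8] 19.1
n 61 px [341.  47.] world [486.2 190.9] rect [486.3 190.4] [ 1.5 49.9] 18.4
n 50 px [300.  64.] world [437. 174.] rect [437.2 173.3] [ 1.2 50.8] 18.4
```

>>> move_arm([
  [45,[-0.4,0.1,0],[0,0,1]],
  [45,[0,0.28,0],[0,0,1]],
  [45,[0,0.28,0],[0,0,1]],
  [45,[0,0.28,0],[0,0,1]],
  [45,[0,0.28,0],[0,0,1]],
  [45,[0,0.28,0],[0,0,1]],
  [45,[0,0.28,0],[0,0,1]],
  [45,[0,0.28,0],[0,0,1]],
  [45,[0,0.28,0],[0,0,1]],
  [45,[0,0.28,0],[0,0,1]],
  [45,[0,0.28,0],[0,0,1]],
  [45,[0,0.28,0],[0,0,1]],
  [45,[0,0.28,0],[0,0,1]],
  [45,[0,0.28,0],[0,0,1]],
  [45,[0,0.28,0],[0,0,1]],
  [45,[0,0.28,0],[0,0,1]],
  [45,[0,0.28,0],[0,0,1]],
  [45,[0,0.28,0],[0,0,1]],
  [45,[0,0.28,0],[0,0,1]],
  [45,[0,0.28,0],[0,0,1]],
])

```text
time_s: 48.03
ee_pos: [441.5, 175.9, 367.5]
ee_rot: [-180.0, -0.0, 167.6]
force: [0.0, -0.6, -1.9]
gripper_width: 52.4
gripper_force: 15.0
```

>>> move_arm([
  [45,[0.2,0.28,-0.5],[0,0,1]],
  [45,[0.2,0,-1],[0,0,1]],
  [45,[0.2,0,-1],[0,0,1]],
  [45,[0.24,0,-1],[0,0,1]],
  [45,[0,0,-0.5],[0,0,1]],
  [45,[0,0,0],[0,0,1]],
  [45,[0,0,0],[0,0,1]],
  [45,[0,0,0],[0,0,0.76]],
  [45,[0,0,0],[0,0,0]],
  [45,[0,0,0],[0,0,0]],
  [45,[0,0,0],[0,0,0]],
])

```text
time_s: 48.95
ee_pos: [462.3, 183.2, 267.7]
ee_rot: [-180.0, -0.0, -161.5]
force: [0.1, -0.5, -1.4]
gripper_width: 51.9
gripper_force: 15.0
```

>>> move_arm([
  [45,[0,0,-0.5],[0,0,0]],
  [45,[0,0,-1],[0,0,0]],
  [45,[0,0,-0.9],[0,0,0]],
  [45,[0,0,-0.5],[0,0,0]],
  [45,[0,0,-0.4],[0,0,0]],
  [45,[0,0,-0.2],[0,0,0]],
  [45,[0,0,-0.1],[0,0,0]],
  [45,[0,0,0],[0,0,0]],
  [45,[0,0,0],[0,0,0]],
])

```text
time_s: 49.7
ee_pos: [462.8, 184.0, 178.5]
ee_rot: [180.0, 0.1, -161.4]
force: [0.4, -0.2, -1.7]
gripper_width: 51.9
gripper_force: 15.0
```

>>> move_arm([
  [45,[-0.02,0,-0.08],[0,0,0]],
  [45,[0,0,-0.06],[0,0,0]],
  [45,[0,0,0],[0,0,0]],
  [45,[0,0,0],[0,0,0]],
])

```text
time_s: 50.03
ee_pos: [461.8, 183.9, 174.5]
ee_rot: [180.0, 0.0, -161.4]
force: [1.3, 0.6, -0.8]
gripper_width: 52.3
gripper_force: 15.0
```

>>> move_arm([
  [66,[0,0,0],[0,0,0]],
  [66,[0,0,0],[0,0,0]],
  [66,[0,0,0],[0,0,0]],
  [66,[0,0,0.3],[0,0,0]],
  [66,[0,0,0.7],[0,0,0]],
  [66,[0,0,1],[0,0,0]],
  [66,[0,0,1],[0,0,0]],
  [66,[0,0,1],[0,0,-1]],
  [66,[0,0,1],[0,0,-1]],
  [66,[0,-1,1],[0,0,-1]],
  [66,[0,-1,1],[0,0,-1]],
  [66,[0,-1,1],[0,0,-1]],
  [66,[0,-1,0],[0,0,-1]],
  [66,[0,-1,0],[0,0,-1]],
  [66,[0,-1,0],[0,0,-1]],
  [66,[0,-1,0],[0,0,-1]],
  [66,[0,0,0],[0,0,-1]],
  [66,[0,0,0],[0,0,-1]],
  [66,[0,0,0],[0,0,-1]],
  [66,[0,0,0],[0,0,-1]],
])

```text
time_s: 51.7
ee_pos: [461.5, 8.5, 374.9]
ee_rot: [180.0, 0.0, 146.3]
force: [0.1, -0.6, 0.4]
gripper_width: 66.1
gripper_force: 0.0
```

>>> move_arm([
  [66,[0,0,0],[0,0,-1]],
  [66,[0,0,0],[0,0,-1]],
  [66,[0,0,0],[0,0,-1]],
  [66,[0,0,0],[0,0,-1]],
  [66,[0,0,0],[0,0,-1]],
  [66,[0,0,0],[0,0,-1]],
  [66,[0,0,0],[0,0,-1]],
  [66,[0,0,0],[0,0,-1]],
  [66,[0,0,0],[0,0,-1]],
  [66,[0,0,0],[0,0,-1]],
  [66,[0,0,0],[0,0,-1]],
  [66,[0,0,0],[0,0,-1]],
  [66,[0,0,0],[0,0,-1]],
  [66,[0,0,0],[0,0,0]],
  [66,[0,0,0],[0,0,0]],
])

```text
time_s: 52.95
ee_pos: [461.6, 8.8, 374.7]
ee_rot: [180.0, 0.0, 94.7]
force: [0.2, -0.1, 0.5]
gripper_width: 66.0
gripper_force: 0.0
```

```bash
python3 look.py w12; python3 - <<'E'
from green import *
c=pickle.load(open("pics/w12.pkl","rb"));print(w2pix(c,[(460,188.5,208)]))
greens("w12",208,(200,0,420,140))
a=grab_frame("side")[130:370,230:430]; b=cv2.imread("pics/w12.png")
a=cv2.resize(a,None,fx=2.4,fy=2.4,interpolation=cv2.INTER_CUBIC)[:,:400]; b=cv2.resize(b[:220,220:420],None,fx=2,fy=2)
h=max(len(a),len(b)); cv2.imwrite("pics/fin.png",np.hstack([cv2.copyMakeBorder(i,0,h-len(i),0,0,0) for i in(a,b)]))
E
```

```text
[461.6   8.8 374.7] [1.7996e+02 1.0000e-02 9.4680e+01] 52.95
[[328.77274469   7.28785589]]
n 538 px [328.   9.] world [459.8 186.8] rect [460.4 187.9] [28.4 20.7] 16.6
n 77 px [306.  22.] world [438.1 172.5] rect [438.3 171.6] [ 1.7 45.8] 18.5
n 58 px [357.  17.] world [489.8 182.2] rect [490.  181.8] [ 1.7 33.6] 18.6
```

View pics/fin.png

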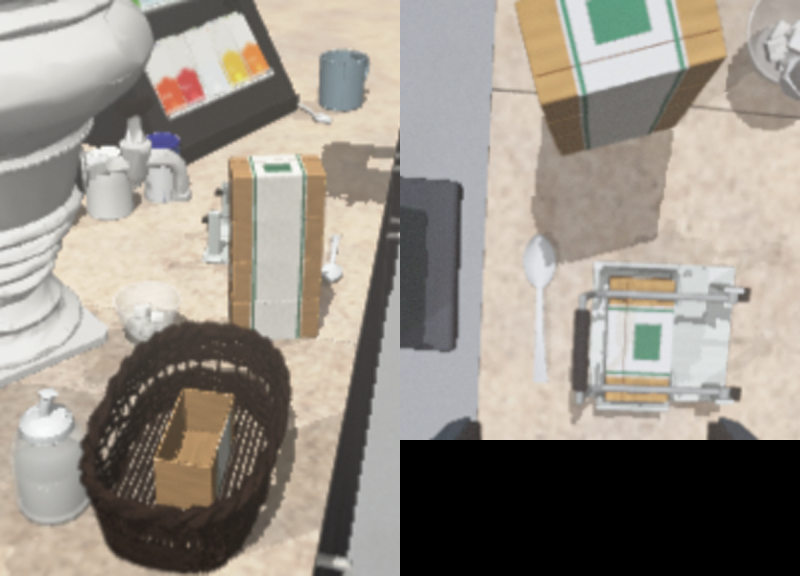

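The final view shows a square column of four cartons, the used-up carton in the basket, and the bail shut over the seated carton. I'm handing in.

```bash
python3 -c "
from workcell import *
print(job_done())"
```

```text
the job is handed in; nothing more can be done
None
```

I handed the job in at about 53 s, and no verdict came back; by the last pictures, a new carton is seated with the bail shut over it, the other three are stacked squarely on the stock carton, and the used-up carton is in the basket.

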